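# Mount the three-jaw chuck on the ball vice and clamp a seal blank

## Robot

A 6-joint arm with a two-finger parallel gripper is mounted at the origin on a cart in front of the work surface, level with it; the furniture and walls round the work are solid. World frame = base frame: x ahead of the robot, y to its left, z up, the work surface at z = 0. Lengths are in m, angles in rad, forces in N, time in s.
With the tool pointing down it reaches from about 0.375 to 0.925 m from the base axis. Payload 5.7 kg.
Tool frame: the origin (TCP) lies at the very end of the fingers, on their centre line; the grasp point (between the pads) lies 19 mm behind it (tcp_to_grasp is the distance from the TCP to the grasp point, in m); z points along the fingers, y is the line along which they close (so a half turn about z gives the same grasp; the last joint's range is limited). The gripper opens to 85 mm and grips with 20 to 120 N. Pads are 22 mm wide; open, the fingers measure 114 mm over their backs; the gripper's body (76 mm by 85 mm) begins 54 mm behind the grasp point. The pads swing forward as they close: fully open they stand 13 mm farther back than shut.
Start: joints at [1.127, 0.359, 1.51, -0, 1.272, -0.115], TCP at [0.194, 0.568, 0.231] pointing down, gripper open.
Joint ranges: [-2.97, 2.97], [-1.01, 2.36], [0.21, 2.38], [-0.96, 4.11], [0.2, 2.71], [-2.98, 2.98]. Speed limits (rad/s): [2.39, 2.39, 3.14, 3.14, 3.14, 3.14].

## Interface

Orientations are given as [roll, pitch, yaw] about the fixed x, y, z axes, in that order (R = Rz(yaw) Ry(pitch) Rx(roll)).
In Python, from station import * gives the robot as it stands. The module is installed in compiled form; this text tells all that it offers.
- The arm moves only by the tool arm_command, never from a script. Its argument "increments" is a list of rows, each a list of 7 numbers: the gripper command: -1 is shut, 1 is fully open, values between are in proportion, then the shift along the tool's x, y, z in cm, then the turn, a rotation vector about the tool's x, y, z in degrees. A call has 1 to 20 rows; each row shifts and turns the commanded pose from where the row before left it, along the tool's axes as they then stand; what a row does not reach is not made up. A row lasts 1/12 s, in which the tool goes at most 41.7 mm and 7.16 degrees, less where a joint would pass 70% of its speed; a pose out of reach is approached as far as the arm can. A call is refused whole if a number of a shift passes 4.17 or a number of a turn 7.16, either way. A call with a gripper value outside its range is refused whole. The fingers move at their own pace and stop on an object; "grip_force" is the grip in N (left out, the last holds). Time passes only in rows, so rows that do not move let the fingers close. It gives the time, the measured TCP pose, the force, the opening and the grip force at its end, in the units of the state.
- get_obs(): the state, without advancing time (a new reading comes with each control period).
- snapshot(name): name is "scene" or "top" or "wrist"; returns the picture (420x560x3 uint8, red, green, blue); there is no depth.
- calibration(name): a dict with "fx", "fy", "cx", "cy" (pixels), "dist_coeffs" ([k1, k2, p1, p2, k3] as OpenCV has them; the pictures are not rectified), "eye" and "orientation" of the camera in the world; the wrist camera has in their place "mount" (4x4, takes a point from camera to tool coordinates, whose origin is the TCP and whose axes are the flange's). Camera axes: x right, y down, z forward; pixel columns grow to the right and rows downward; lengths in m; the calibration is good to about 2 mm. A picture is of the moment at which its call begins: read the wrist's pose just before it. calibration takes no time and is no camera call.
- hand_in(): hands the job in; it is judged then, once.
Trained networks look in the newest picture that a camera, given by its name, has taken for a name from the list of things; names that differ only in an ending like _2 or _b are one class to them, and where a whole thing is asked for, a point or a joint stands for the part that bears it (a point fixed in the world has none). Each returns a list of dicts, best first, with "score" (0 to 1); they miss things now and then, are a little off and sometimes report something else, mostly with a low value. They report only what shows in the picture. A call takes as long as a camera call.
- boxes_of(camera, label): "xyz" ([x, y, z] in m, in the coordinates of the camera as it stood for that picture, good to about 4 mm: the middle of the surface that is visible of it).
- masks_of(camera, label): "pixels" (420x560 bool, what is visible of it).
The state is a dict: "clock": time; "joints": joint angles; "qd": joint speeds; "effort": joint torques, N m; "tool_pos": TCP position; "tcp_rot": TCP orientation; "force": force on the tool from outside, world axes, zero at the start; "ft_torque": the same for the moment, N m; "gripper_width": opening from 0.0 (shut) to 1.0 (fully open); "finger_force": force on a finger pad.
Only numpy, scipy, OpenCV 4.12 (cv2) and the standard library are available. Lean on these libraries where they do the work, as an engineer would, in place of code of your own. Each camera call takes 0.05 s, during which the arm holds its last target. There are 200 camera calls.

## Task

Set up the engraving job: take the three-jaw chuck head out of the wooden rack by its flats, push it down into the socket of the ball vice and turn it clockwise about a quarter turn until its lugs lock, then let it go. Stand the brass seal blank from the steel block upright in the middle of the open jaws and release it, then turn the chuck's knurled ring clockwise until its clutch slips, stop within a few degrees (30 at the most) and let go. Leave the other head, the hammer, the loupe and the pen where they are.

Things in the scene. Friction and masses are not known exactly. Their poses are not given: they have to be found in the camera images.
- ball_vice: Engraver's ball vice, heavy, fixed for the run: a dark steel ball 84 mm across on a black padded ring 104 mm across, with a pale steel neck 60 mm across on top, 84 mm above the bench. Origin on the bench under its centre, z up.
- socket (a point): Centre of the vice's flat top; same axes as ball_vice. The neck is a sprung bayonet socket: a bore 31 mm across with two opposite entry slots through its 6 mm flange, out to 20.5 mm from the axis, 44 degrees wide. A brass plunger in the bore pushes a head up with 5 N at first touch (nose 15 mm down), 8 N when locked, 11 N pressed home.
- slot (a point): Middle of one entry slot, on the socket's top, 18 mm from the axis, at +75 degrees (anticlockwise from above) from the socket's x axis; the other slot is opposite. A long index line marks each on the rim.
- lock_mark (a point): Short index line on the rim, 25.5 mm from the axis on the socket's +x axis; a second is opposite. Locked lugs lie under these lines, 75 degrees clockwise from the slots, risen 2.5 mm into notches under the flange. Stops end the travel there and behind the slots; play 5 to 8 degrees each way.
- chuck_collar (a point): Three-jaw chuck head, loose, 0.28 kg, in one of the wooden rack's two holes. Point on its axis in the middle of its dark collar, 7 mm above the collar's underside; z up. The collar is 60 mm across, 14 mm tall, with two parallel flats 52 mm apart at y = +26 and -26 mm: grip it there. Its underside rests on the rack's top, 36 mm above the bench.
- chuck: The same head; origin on the axis at the collar's underside. It must be pressed to within 1 mm of lying on the neck (0 above socket) to turn. Locked and let go, the spring holds it 3.7 mm above socket with its x axis along the socket's, either way round. In the slots but not turned it rises to 7 mm.
- lug (a point): Middle of one of the chuck's two lugs, on its +x axis (the other at -x). Lugs are 8 mm wide, reach 19 mm from the axis, tops 7.2 mm and undersides 12.2 mm below the collar's underside, on a shank 28 mm across that reaches 22 mm down, its last 8 mm tapered to 20 mm. Bright lines on the collar's top stand over the lugs.
- ring_mid (a point): Knurled steel ring of the chuck, 44 mm across, 12 mm tall, just above the collar. Point at its centre, 14 mm above chuck_collar. Turned clockwise from above it draws the three jaws inward until they hold the blank, then its clutch slips at 0.3 N m (0.1 N m is felt before). Grip it across its diameter; jaws and blank stand above it between the fingers.
- chuck_face (a point): Centre of the chuck's flat top face, on the axis, 23 mm above chuck_collar; the blank stands here. Three jaws 6 mm tall and 8 mm wide stand on the face round it, never more than 21 mm from the axis; at the start their inner ends are 12.5 to 14 mm from the axis.
- plate_collar (a point): The other head in the rack, with the same collar and shank, but a plain round brass plate 52 mm across with a low brown shellac dome on top, no jaws. Point in the middle of its collar. To be left alone.
- seal_mid (a point): Brass seal blank, a plain upright cylinder 20 mm across and 18 mm tall, 0.05 kg, standing on the flat steel block (60 x 60 x 18 mm). This point is its centre, 9 mm above its underside. Hold it by its upper half so that the fingers stay clear of the jaws.
- scroll (a joint): The chuck's inner scroll, rad: 0 with the jaws fully open (14 mm from the axis), each rad moves the jaws 5 mm inward; the jaws meet the blank at about 0.8 and, tightened, it reads 0.85 to 1.05; with no blank it runs on to 1.3. It starts between 0 and 0.3.
- clutch_ring (a joint): How far the knurled ring has slipped past the scroll, rad, 0 at the start; it grows only while the clutch slips clockwise.
- chasing_hammer: Chasing hammer with a wooden handle, 208 mm long, on the right; bystander. Origin at the middle of its underside.
- loupe: Small folding loupe, 24 x 32 x 19 mm, behind the work; bystander. Origin at the middle of its underside.
- marker_pen: Black marker pen, 131 mm long, lying in front of the steel block; bystander. Origin at the middle of its underside.

How it is judged:
By the outcome, as a careful person would: the job done as asked, in the order asked, and still so for the second after the job is handed in, with the robot touching nothing.
It also fails if it takes over 72 s, if anything falls off the work surface, if the arm or the gripper's body presses on something with over 40 N, if the wrist force passes 120 N, or if a joint passes its speed limit or range.

## Working session

There is one attempt and no reset: what is moved stays moved. The work goes in short steps, Python scripts to look and compute and a tool call to move; the robot and the scene stay as the last step left them, time stands still between calls to the robot, and variables do not carry over. Pictures are saved under pics/ and viewed, at most 10 in all, crops included, and the job is handed in when it is done.

Besides the shell and the picture viewer there is one more tool, called after "Call:" as name(argument=value, ...), one argument or row to a line, values as JSON. arm_command: Moves the arm, as the interface text tells. Its arguments: {"type":"object","properties":{"increments":{"type":"array"},"grip_force":{"type":"number"}},"required":["increments"]}

```bash
mkdir -p pics; cat > h.py <<'E'
from station import *
import numpy as np, cv2
from scipy.spatial.transform import Rotation as R
def tool():
    o=get_obs(); T=np.eye(4); T[:3,:3]=R.from_euler('xyz',o['tcp_rot']).as_matrix(); T[:3,3]=o['tool_pos']; return T
def campose(n,T=None):
    c=calibration(n)
    if n=='wrist': return (tool() if T is None else T)@np.array(c['mount'])
    M=np.eye(4); M[:3,3]=c['eye']; r=np.array(c['orientation'])
    M[:3,:3]=r if r.shape==(3,3) else R.from_euler('xyz',r).as_matrix(); return M
def snap(n,f=None):
    T=campose(n); im=snapshot(n)
    if f: cv2.imwrite('pics/'+f+'.png',im[:,:,::-1])
    return im,T
def K(n):
    c=calibration(n); return np.array([[c['fx'],0,c['cx']],[0,c['fy'],c['cy']],[0,0,1.]]),np.array(c['dist_coeffs'])
def ray(n,T,uv,z):
    k,d=K(n); p=cv2.undistortPoints(np.array(uv,float).reshape(-1,1,2),k,d).reshape(-1,2)
    v=np.c_[p,np.ones(len(p))]@T[:3,:3].T; return T[:3,3]+v*((z-T[2,3])/v[:,2])[:,None]
def proj(n,T,P):
    k,d=K(n); Ti=np.linalg.inv(T); P=np.atleast_2d(P)@Ti[:3,:3].T+Ti[:3,3]
    return cv2.projectPoints(P,np.zeros(3),np.zeros(3),k,d)[0].reshape(-1,2)
def box(n,T,l):
    return [(round(b['score'],2),np.round(T[:3,:3]@np.array(b['xyz'])+T[:3,3],4).tolist()) for b in boxes_of(n,l)[:3]]
E
python3 - <<'E'
from h import *
np.set_printoptions(suppress=True,precision=4)
o=get_obs();print(o)
print(calibration('top'),calibration('wrist'))
im,T=snap('top','top0')
for l in ['ball_vice','chuck','chuck_collar','plate_collar','seal_mid','ring_mid','chasing_hammer','loupe','marker_pen']: print(l,box('top',T,l))
im,T=snap('scene','scene0')
for l in ['chuck','seal_mid','ball_vice']: print(l,box('scene',T,l))
E
```

```text
{'clock': 0.0, 'joints': array([ 1.1269,  0.3595,  1.5114,  0.    ,  1.2725, -0.1151]), 'qd': array([-0.0005, -0.0013, -0.0008,  0.0001, -0.0012,  0.0002]), 'effort': array([  0.0024, -52.7613, -27.8627,   0.0003,   0.013 ,  -0.    ]), 'tool_pos': array([0.1935, 0.5672, 0.2305]), 'tcp_rot': array([-3.1398, -0.0002,  2.8128]), 'force': array([0.0055, 0.4475, 0.4201]), 'ft_torque': array([ 0.0136, -0.0196,  0.0314]), 'finger_force': 0.0, 'gripper_width': 1.00026310644793}
{'fx': 536.0918429337652, 'fy': 536.0918429337652, 'cx': 273.5357587780902, 'cy': 203.83215954705287, 'dist_coeffs': array([0.0638, 0.    , 0.    , 0.    , 0.    ]), 'eye': array([ 0.2219, -0.1127,  1.334 ]), 'orientation': array([-2.8813,  0.0033, -1.2225])} {'fx': 293.85388950757016, 'fy': 293.85388950757016, 'cx': 281.61366433689756, 'cy': 212.23593648644962, 'dist_coeffs': array([-0.0612,  0.    ,  0.    ,  0.    ,  0.    ]), 'mount': array([[-0.001 , -0.9552, -0.2959,  0.0769],
       [ 1.    , -0.001 ,  0.0001, -0.0013],
       [-0.0004, -0.2959,  0.9552, -0.1414],
       [ 0.    ,  0.    ,  0.    ,  1.    ]])}
ball_vice [(0.64, [0.5049, -0.0599, 0.0627])]
chuck [(0.6, [0.5341, 0.3021, 0.0627]), (0.38, [0.5021, -0.0592, 0.0614])]
chuck_collar [(0.79, [0.5311, 0.3065, 0.0628]), (0.67, [0.5022, -0.0589, 0.0652]), (0.18, [0.5202, 0.2983, 0.0575])]
plate_collar [(0.89, [0.5501, 0.2038, 0.0695])]
seal_mid [(0.51, [0.531, -0.2379, 0.0338]), (0.39, [0.4922, -0.3655, 0.0157])]
ring_mid [(0.42, [0.5223, 0.2907, 0.0567])]
chasing_hammer [(0.97, [0.4918, -0.3623, 0.016]), (0.48, [0.5313, 0.2989, 0.0626])]
loupe [(0.67, [0.5314, 0.303, 0.0634]), (0.49, [0.6476, 0.1049, 0.0126])]
marker_pen [(0.79, [0.4126, -0.2423, 0.0071])]
chuck [(0.73, [0.5363, 0.2941, 0.0554])]
seal_mid [(0.7, [0.5028, -0.0726, 0.0556]), (0.61, [0.5287, -0.2457, 0.0346])]
ball_vice [(0.84, [0.4999, -0.0776, 0.0564])]
```

View pics/top0.png

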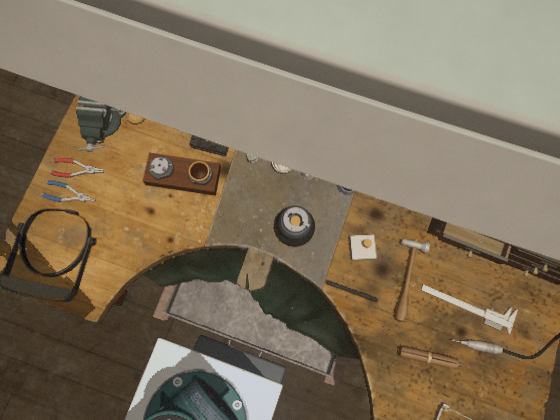

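View pics/scene0.png

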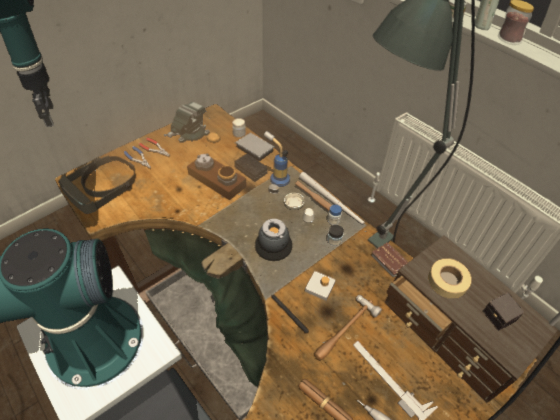

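The top view shows the chuck head at pixel (160,167), the plate head at (200,172), the vice at (295,222) and the seal on its block at (366,243). The scene view agrees with this. I'll move over the chuck first.

Call:
arm_command(
  increments=[
    [1,-2.9,-1,0,0,0,0],
    [1,-2.9,-1,0,0,0,0],
    [1,-2.9,-1,0,0,0,0],
    [1,-2.9,-1,0,0,0,0],
    [1,-2.9,-1,0,0,0,0],
    [1,-2.9,-1,0,0,0,0],
    [1,-2.9,-1,0,0,0,0],
    [1,-2.9,-1,0,0,0,0],
    [1,-2.9,-1,0,0,0,0],
    [1,-2.9,-1,0,0,0,0],
    [1,-2.9,-1,0,0,0,0],
    [1,-2.9,-1,0,0,0,0],
    [1,-2.9,-1,0,0,0,0],
    [1,-2.9,-1,0,0,0,0],
    [1,0,0,0,0,0,0],
    [1,0,0,0,0,0,0],
  ],
)

```text
clock: 2.03
tool_pos: [0.534, 0.3031, 0.2311]
tcp_rot: [-3.142, 0.0, 2.81]
force: [-0.4, -0.0, 0.1]
gripper_width: 0.995
finger_force: 0.0
```

```bash
python3 - <<'E'
from h import *
np.set_printoptions(suppress=True,precision=4)
o=get_obs();print(o['clock'],o['joints'],o['tool_pos'],o['tcp_rot'])
im,T=snap('wrist')
np.save('T1.npy',T)
cv2.imwrite('pics/w1.png',im[:,:,::-1])
for l in ['chuck_collar','plate_collar','ring_mid','chuck_face','lug']: print(l,box('wrist',T,l))
E
```

```text
2.0333 [ 0.4038  0.379   1.4789 -0.      1.2836 -0.8354] [0.534  0.3031 0.2311] [-3.1416  0.      2.81  ]
chuck_collar [(0.77, [0.5308, 0.3017, 0.0635])]
plate_collar [(0.77, [0.5515, 0.2165, 0.066]), (0.18, [0.5311, 0.3048, 0.0636])]
ring_mid []
chuck_face [(0.62, [0.5316, 0.3047, 0.0642])]
lug [(0.65, [0.5348, 0.3085, 0.0686]), (0.32, [0.5128, -0.0291, 0.0459])]
```

View pics/w1.png

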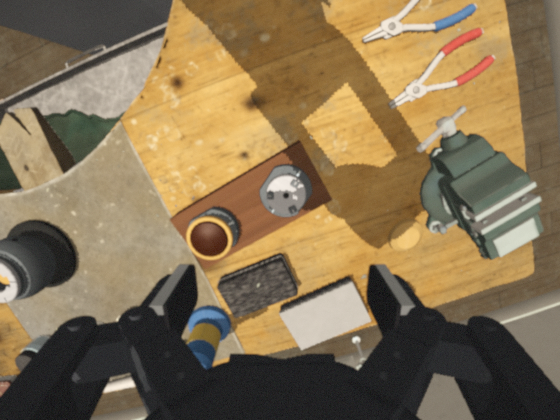

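The wrist view shows the chuck at about (285,190) and the plate head at (210,237). I'll descend for a closer look at the flats.

Call:
arm_command(
  increments=[
    [1,0,0,2.5,0,0,0],
    [1,0,0,2.5,0,0,0],
    [1,0,0,2.5,0,0,0],
    [1,0,0,0,0,0,0],
  ],
)

```text
clock: 2.67
tool_pos: [0.5288, 0.3034, 0.1518]
tcp_rot: [-3.136, -0.006, 2.814]
force: [-0.8, -0.1, -1.3]
gripper_width: 1.004
finger_force: 0.0
```

```bash
python3 - <<'E'
from h import *
np.set_printoptions(suppress=True,precision=4)
o=get_obs();print(o['tool_pos'],o['tcp_rot'])
im,T=snap('wrist')
np.save('T2.npy',T); np.save('im2.npy',im)
for l in ['chuck_collar','lug']: print(l,box('wrist',T,l))
p=proj('wrist',T,[[0.533,0.304,.05]])[0].astype(int);print(p)
c=im[p[1]-75:p[1]+75,p[0]-100:p[0]+100,::-1]
cv2.imwrite('pics/w2.png',cv2.resize(c,None,fx=4,fy=4,interpolation=cv2.INTER_CUBIC))
E
```

```text
[0.5288 0.3034 0.1518] [-3.1358 -0.0063  2.8139]
chuck_collar []
lug [(0.78, [0.5326, 0.3107, 0.07])]
[285 218]
```

View pics/w2.png

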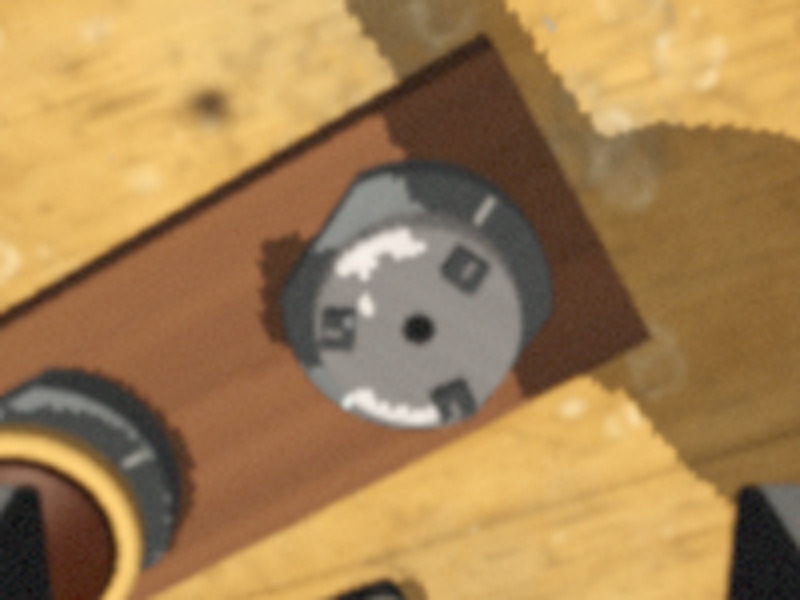

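```bash
python3 - <<'E'
from h import *
np.set_printoptions(suppress=True,precision=4)
T=np.load('T2.npy')
f=lambda p:(np.array(p)/4-.375+[185,143])
c=ray('wrist',T,[f((418,328))],.066)[0]
l=ray('wrist',T,[f((485,208)),f((478,221)),f((493,196)),f((300,265)),f((362,180))],.05)
print(c,l,l-c)
for a in (l[0]-c,l[2]-l[1],l[4]-l[3]): print(np.degrees(np.arctan2(a[1],a[0])))
# overlay fit check
th=np.arctan2((l[0]-c)[1],(l[0]-c)[0])
o=get_obs();print(o['tool_pos'],o['tcp_rot'],o['joints'])
E
```

```text
[0.5337 0.3064 0.066 ] [[0.518  0.327  0.05  ]
 [0.5203 0.3247 0.05  ]
 [0.5161 0.3294 0.05  ]
 [0.5172 0.2853 0.05  ]
 [0.5039 0.3042 0.05  ]] [[-0.0157  0.0206 -0.016 ]
 [-0.0134  0.0183 -0.016 ]
 [-0.0176  0.0229 -0.016 ]
 [-0.0164 -0.0211 -0.016 ]
 [-0.0298 -0.0022 -0.016 ]]
127.2976508839638
131.9037794751018
125.35995864746916
[0.5329 0.3048 0.1572] [3.1412 0.0005 2.8135] [ 0.4071  0.4501  1.5625 -0.0001  1.1283 -0.8356]
```

Chuck axis is at (0.534,0.306), with flats facing 37°. I'll turn, descend and grip.

Call:
arm_command(
  increments=[
    [1,0.1,0.2,1,0,0,6.8],
    [1,0,0,1,0,0,6.8],
    [1,0,0,1,0,0,6.8],
    [1,0,0,1,0,0,6.8],
    [1,0,0,1,0,0,7],
    [1,0,0,1.5,0,0,0],
    [1,0,0,1.5,0,0,0],
    [1,0,0,1.5,0,0,0],
    [1,0,0,1.5,0,0,0],
    [1,0,0,1,0,0,0],
    [1,0,0,0,0,0,0],
    [1,0,0,0,0,0,0],
    [1,0,0,0,0,0,0],
  ],
  grip_force=60,
)

```text
clock: 3.9
tool_pos: [0.5335, 0.307, 0.0377]
tcp_rot: [3.139, 0.001, 2.216]
force: [0.0, -0.1, -0.1]
gripper_width: 1.001
finger_force: 0.0
```

Call:
arm_command(
  increments=[
    [1,0,0,0.3,0,0,0],
    [-1,0,0,0,0,0,0],
    [-1,0,0,0,0,0,0],
    [-1,0,0,0,0,0,0],
    [-1,0,0,0,0,0,0],
    [-1,0,0,0,0,0,0],
    [-1,0,0,0,0,0,0],
    [-1,0,0,0,0,0,0],
    [-1,0,0,0,0,0,0],
    [-1,0,0,0,0,0,0],
  ],
)

```text
clock: 4.73
tool_pos: [0.5332, 0.3068, 0.0342]
tcp_rot: [3.14, 0.0, 2.216]
force: [-0.6, -0.4, 3.9]
gripper_width: 0.587
finger_force: 63.4
```

```bash
python3 - <<'E'
from h import *
o=get_obs();print(o['tool_pos'],o['force'],o['ft_torque'],o['gripper_width'],o['finger_force'])
E
```

```text
[0.53321886 0.30678778 0.03415372] [-0.56064845 -0.4467934   3.85420079] [-0.00396138  0.02932283  0.02118886] 0.5866752653272891 63.37699770927429
```

Call:
arm_command(
  increments=[
    [-1,0,0,-1.5,0,0,0],
    [-1,0,0,-3,0,0,0],
    [-1,0,0,-3,0,0,0],
    [-1,0,0,-3,0,0,0],
    [-1,0,0,-3,0,0,0],
    [-1,-1.4,-1,0,0,0,0],
    [-1,-2.8,-1.9,0,0,0,0],
    [-1,-2.8,-1.9,0,0,0,0],
    [-1,-2.8,-1.9,0,0,0,0],
    [-1,-2.8,-1.9,0,0,0,0],
    [-1,-2.8,-1.9,0,0,0,0],
    [-1,-2.8,-1.9,0,0,0,0],
    [-1,-2.8,-1.9,0,0,0,0],
    [-1,-2.8,-1.9,0,0,0,0],
    [-1,-2.8,-1.9,0,0,0,0],
    [-1,-2.8,-1.9,0,0,0,0],
    [-1,-2.8,-1.9,0,0,0,0],
    [-1,-2.8,-1.9,0,0,0,0],
    [-1,-1,-0.9,0,0,0,0],
    [-1,0,0,0,0,0,0],
  ],
)

```text
clock: 6.4
tool_pos: [0.5512, -0.133, 0.1679]
tcp_rot: [-3.14, 0.001, 2.212]
force: [1.5, 0.3, -2.5]
gripper_width: 0.588
finger_force: 63.8
```

Call:
arm_command(
  increments=[
    [-1,0,0,0,0,0,0],
    [-1,0,0,0,0,0,0],
    [-1,0,0,0,0,0,0],
  ],
)

```text
clock: 6.65
tool_pos: [0.5511, -0.1282, 0.1681]
tcp_rot: [-3.141, -0.001, 2.217]
force: [-0.5, 0.4, -3.4]
gripper_width: 0.589
finger_force: 63.8
```

```bash
python3 - <<'E'
from h import *
np.set_printoptions(suppress=True,precision=4)
o=get_obs();print(o['tool_pos'],o['tcp_rot'],o['gripper_width'],o['force'])
im,T=snap('wrist','w3')
np.save('T3.npy',T); np.save('im3.npy',im)
for l in ['ball_vice','chuck_collar']: print(l,box('wrist',T,l))
E
```

```text
[ 0.5511 -0.1282  0.1681] [-3.1413 -0.0012  2.2171] 0.589313558083272 [-0.4628  0.3803 -3.394 ]
ball_vice [(0.85, [0.5095, -0.0596, 0.0693])]
chuck_collar [(0.73, [0.5091, -0.0601, 0.0691]), (0.7, [0.5419, -0.1262, 0.197])]
```

View pics/w3.png

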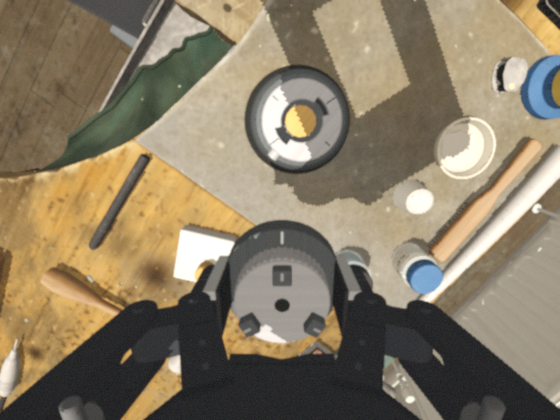

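The chuck is held with its line pointing up at (283,238) and its centre at (283,306). The vice neck is at (300,118), and I'll zoom in on its slots.

```bash
python3 - <<'E'
from h import *
np.set_printoptions(suppress=True,precision=4)
im=np.load('im3.npy');T=np.load('T3.npy')
c=im[66:170,235:365,::-1]
cv2.imwrite('pics/w3c.png',cv2.resize(c,None,fx=6,fy=5.75,interpolation=cv2.INTER_CUBIC) if 0 else cv2.resize(c,None,fx=5.5,fy=5.5,interpolation=cv2.INTER_CUBIC))
Tt=np.linalg.inv(np.array(calibration('wrist')['mount'])); Tt=T@Tt
for z in (.168+.0046-.0026+.030,.195): 
  p=ray('wrist',T,[(282,306)],z)[0]; print((np.linalg.inv(Tt)@np.r_[p,1])[:3])
E
```

```text
[-0.0007 -0.0016 -0.0319]
[-0.0042 -0.0016 -0.027 ]
```

View pics/w3c.png

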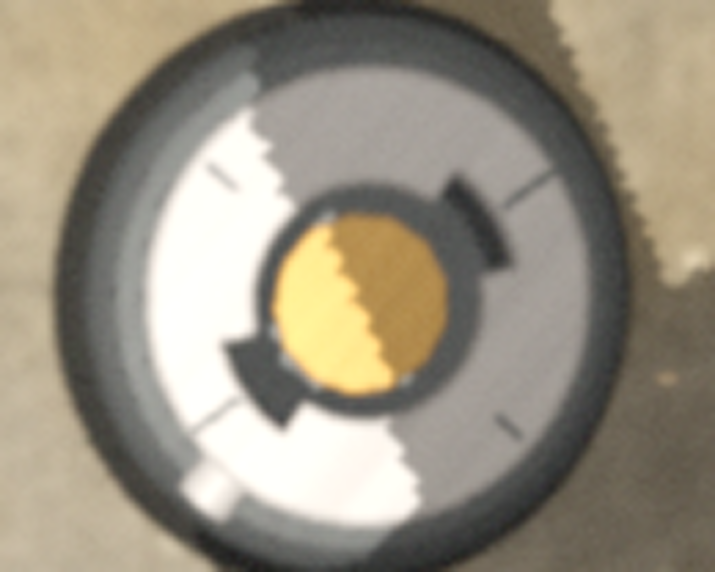

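```bash
python3 - <<'E'
from h import *
np.set_printoptions(suppress=True,precision=4)
T=np.load('T3.npy')
f=lambda p:(np.array(p)/5.5-.41+[235,66])
P=ray('wrist',T,[f(p) for p in [(553,172),(193,433),(505,205),(237,405),(208,164),(521,440),(237,189),(498,416),(369,296)]],.084)[:,:2]
ang=lambda v:np.degrees(np.arctan2(v[1],v[0]))
m=[(P[i]+P[i+1])/2 for i in (0,2,4,6)];print(np.array(m),P[8])
for i in (0,2,4,6): print(ang(P[i]-P[i+1]),np.linalg.norm(P[i]-P[i+1])/2)
c=np.mean(m+[P[8]],0)
Tt=T@np.linalg.inv(np.array(calibration('wrist')['mount']))
print(c,Tt[:3,:3].T@np.r_[c-Tt[:2,3],.084-Tt[2,3]])
E
```

```text
[[ 0.5155 -0.0591]
 [ 0.5155 -0.0593]
 [ 0.5153 -0.0593]
 [ 0.5155 -0.0591]] [ 0.5147 -0.0583]
72.40570662163724 0.0292887348403186
73.2004107826643 0.022013474856955643
177.05116007514292 0.027786084330786786
177.4466195803671 0.023034150489779578
[ 0.5153 -0.059 ] [0.0767 0.0131 0.0841]
```

Call:
arm_command(
  increments=[
    [-1,2.5,0.5,0,0,0,0],
    [-1,2.6,0.5,0,0,0,0],
    [-1,2.6,0.5,0,0,0,0],
    [-1,0,0,0.7,0,0,6.8],
    [-1,0,0,0.7,0,0,6.8],
    [-1,0,0,0.7,0,0,6.8],
    [-1,0,0,0.7,0,0,6.8],
    [-1,0,0,0.7,0,0,6.8],
    [-1,0,0,0.7,0,0,6.8],
    [-1,0,0,0.7,0,0,6.8],
    [-1,0,0,0.7,0,0,6.8],
    [-1,0,0,0,0,0,0],
    [-1,0,0,0,0,0,0],
    [-1,0,0,0,0,0,0],
    [-1,0,0,0,0,0,0],
  ],
  grip_force=90,
)

```text
clock: 8.05
tool_pos: [0.5177, -0.0591, 0.1128]
tcp_rot: [3.141, 0.0, 1.269]
force: [0.7, -0.2, -2.8]
gripper_width: 0.584
finger_force: 98.7
```

Call:
arm_command(
  increments=[
    [-1,0.07,-0.15,0,0,0,0],
    [-1,0,0,0.4,0,0,0],
    [-1,0,0,0.4,0,0,0],
    [-1,0,0,0.4,0,0,0],
    [-1,0,0,0.3,0,0,0],
    [-1,0,0,0,0,0,0],
    [-1,0,0,0,0,0,0],
  ],
)

```text
clock: 8.63
tool_pos: [0.5159, -0.0581, 0.097]
tcp_rot: [-3.141, 0.0, 1.266]
force: [-0.7, -0.6, -2.6]
gripper_width: 0.581
finger_force: 98.9
```

Call:
arm_command(
  increments=[
    [-1,0,0,0.3,0,0,0],
    [-1,0,0,0.3,0,0,0],
    [-1,0,0,0,0,0,0],
    [-1,0,0,0,0,0,0],
  ],
)

```text
clock: 8.97
tool_pos: [0.5161, -0.058, 0.0911]
tcp_rot: [-3.141, -0.0, 1.266]
force: [0.5, 0.5, -3.6]
gripper_width: 0.579
finger_force: 98.9
```

Call:
arm_command(
  increments=[
    [-1,0,0,0.25,0,0,0],
    [-1,0,0,0.25,0,0,0],
    [-1,0,0,0.2,0,0,0],
    [-1,0,0,0.1,0,0,0],
    [-1,0,0,0,0,0,0],
    [-1,0,0,0,0,0,0],
  ],
)

```text
clock: 9.47
tool_pos: [0.5165, -0.0579, 0.0839]
tcp_rot: [3.141, -0.0, 1.266]
force: [-0.9, 1.0, 4.7]
gripper_width: 0.578
finger_force: 100.0
```

Call:
arm_command(
  increments=[
    [-1,0,0,0.1,0,0,0],
    [-1,0,0,0.05,0,0,0],
    [-1,0,0,0,0,0,0],
    [-1,0,0,0,0,0,0],
  ],
)

```text
clock: 9.8
tool_pos: [0.5165, -0.0579, 0.0827]
tcp_rot: [3.14, -0.0, 1.266]
force: [-2.1, 2.1, 7.8]
gripper_width: 0.58
finger_force: 100.2
```

Call:
arm_command(
  increments=[
    [-1,0,0,0.1,0,0,0],
    [-1,0,0,0,0,0,0],
    [-1,0,0,0,0,0,0],
  ],
)

```text
clock: 10.05
tool_pos: [0.5165, -0.0579, 0.0824]
tcp_rot: [3.14, -0.0, 1.266]
force: [-3.0, 1.7, 15.7]
gripper_width: 0.578
finger_force: 101.0
```

Call:
arm_command(
  increments=[
    [-1,0,0,0,0,0,5],
    [-1,0,0,0,0,0,6],
    [-1,0,0,0,0,0,6],
    [-1,0,0,0,0,0,6],
    [-1,0,0,0,0,0,6],
    [-1,0,0,0,0,0,6],
    [-1,0,0,0,0,0,6],
    [-1,0,0,0,0,0,6],
    [-1,0,0,0,0,0,6],
    [-1,0,0,0,0,0,6],
    [-1,0,0,0,0,0,6],
    [-1,0,0,0,0,0,0],
    [-1,0,0,0,0,0,0],
  ],
)

```text
clock: 11.13
tool_pos: [0.5179, -0.059, 0.0824]
tcp_rot: [3.139, -0.004, 0.132]
force: [-0.9, -0.9, 10.3]
gripper_width: 0.581
finger_force: 100.5
```

```bash
python3 - <<'E'
from h import *
o=get_obs();print(o['tool_pos'],np.degrees(o['tcp_rot']),o['force'],o['ft_torque'],o['gripper_width'])
E
```

```text
[ 0.51793697 -0.05900279  0.08239092] [179.87028409  -0.20699829   7.54000776] [-0.92122765 -0.90370203 10.27813305] [-0.14257462  0.12615894 -0.11229735] 0.5812035975398373
```

Call:
arm_command(
  increments=[
    [-1,0,0,0,0,0,5],
    [-1,0,0,0,0,0,5],
    [-1,0,0,0,0,0,2],
    [-1,0,0,0,0,0,0],
    [-1,0,0,0,0,0,0],
  ],
)

```text
clock: 11.55
tool_pos: [0.518, -0.0591, 0.0824]
tcp_rot: [3.14, -0.004, -0.077]
force: [0.1, -1.3, 10.3]
gripper_width: 0.583
finger_force: 100.5
```

```bash
python3 - <<'E'
from h import *
o=get_obs();print(o['tool_pos'],np.degrees(o['tcp_rot']),o['force'],o['ft_torque'],o['gripper_width'])
E
```

```text
[ 0.51798019 -0.05905317  0.08239706] [179.90887986  -0.233259    -4.43453295] [ 0.05006498 -1.25257833 10.27257759] [-0.33106535  0.1678404  -0.01508228] 0.582680340852322
```

Call:
arm_command(
  increments=[
    [-1,0,0,-0.1,0,0,-1],
    [-1,0,0,-0.1,0,0,-1],
    [-1,0,0,-0.1,0,0,0],
    [-1,0,0,-0.1,0,0,0],
    [-1,0,0,-0.05,0,0,0],
    [-1,0,0,0,0,0,0],
    [-1,0,0,0,0,0,0],
  ],
)

```text
clock: 12.13
tool_pos: [0.5177, -0.0588, 0.086]
tcp_rot: [3.14, -0.003, -0.042]
force: [1.9, -2.7, 4.6]
gripper_width: 0.581
finger_force: 99.6
```

```bash
python3 - <<'E'
from h import *
o=get_obs();print(o['tool_pos'],np.degrees(o['tcp_rot']),o['force'],o['ft_torque'],o['gripper_width'])
E
```

```text
[ 0.51770536 -0.05882686  0.08602166] [179.92448342  -0.18429219  -2.42723316] [ 1.91053867 -2.71440102  4.5988301 ] [-0.53760652 -0.53440823 -0.04066637] 0.5810887893043476
```

Call:
arm_command(
  increments=[
    [-1,0,0,-0.1,0,0,0],
    [-1,0,0,0,0,0,0],
  ],
)

```text
clock: 12.3
tool_pos: [0.5176, -0.0588, 0.0862]
tcp_rot: [3.14, -0.003, -0.042]
force: [4.5, -4.1, -3.3]
gripper_width: 0.578
finger_force: 98.6
```

Call:
arm_command(
  increments=[
    [1,0,0,0.05,0,0,0],
    [1,0,0,0,0,0,0],
    [1,0,0,0,0,0,0],
    [1,0,0,0,0,0,0],
    [1,0,0,0,0,0,0],
    [1,0,0,0,0,0,0],
  ],
)

```text
clock: 12.8
tool_pos: [0.5157, -0.0579, 0.0858]
tcp_rot: [-3.141, 0.001, -0.043]
force: [-0.8, 0.0, 0.5]
gripper_width: 1.002
finger_force: 0.0
```

```bash
python3 - <<'E'
from h import *
o=get_obs();print(o['tool_pos'],np.degrees(o['tcp_rot']),o['force'],o['ft_torque'],o['gripper_width'],o['joints'])
E
```

```text
[ 0.51571814 -0.05789027  0.08577705] [-1.79994334e+02  3.12194329e-02 -2.43664005e+00] [-0.82560706  0.00527867  0.51198439] [-0.0316572   0.00969761  0.03003943] 1.00242147202352 [-2.44934076e-01  4.27965865e-01  1.83845204e+00 -1.64947769e-05
  8.75728387e-01  1.36840024e+00]
```

Call:
arm_command(
  increments=[
    [1,0,0,-1,0,0,0],
    [1,0,0,-3,0,0,0],
    [1,0,0,-3,0,0,0],
    [1,0,0,-3,0,0,0],
    [1,0,0,0,0,0,0],
    [1,0,0,0,0,0,0],
    [1,0,0,0,0,0,0],
  ],
)

```text
clock: 13.38
tool_pos: [0.5158, -0.058, 0.1861]
tcp_rot: [3.141, -0.0, -0.043]
force: [0.1, -0.4, -0.2]
gripper_width: 0.996
finger_force: 0.0
```

```bash
python3 - <<'E'
from h import *
np.set_printoptions(suppress=True,precision=4)
o=get_obs();print(o['tool_pos'],o['tcp_rot'])
im,T=snap('wrist')
np.save('T4.npy',T)
p=proj('wrist',T,[[0.516,-0.058,.118]])[0].astype(int);print(p)
c=im[p[1]-75:p[1]+75,p[0]-100:p[0]+100,::-1]
cv2.imwrite('pics/w4.png',cv2.resize(c,None,fx=4,fy=4,interpolation=cv2.INTER_CUBIC))
for l in ['seal_mid']: print(l,box('wrist',T,l))
E
```

```text
[ 0.5158 -0.058   0.1861] [ 3.1414 -0.0003 -0.0425]
[280 223]
seal_mid [(0.57, [0.5311, -0.2361, 0.0379]), (0.32, [0.5223, -0.0607, 0.1128])]
```

View pics/w4.png

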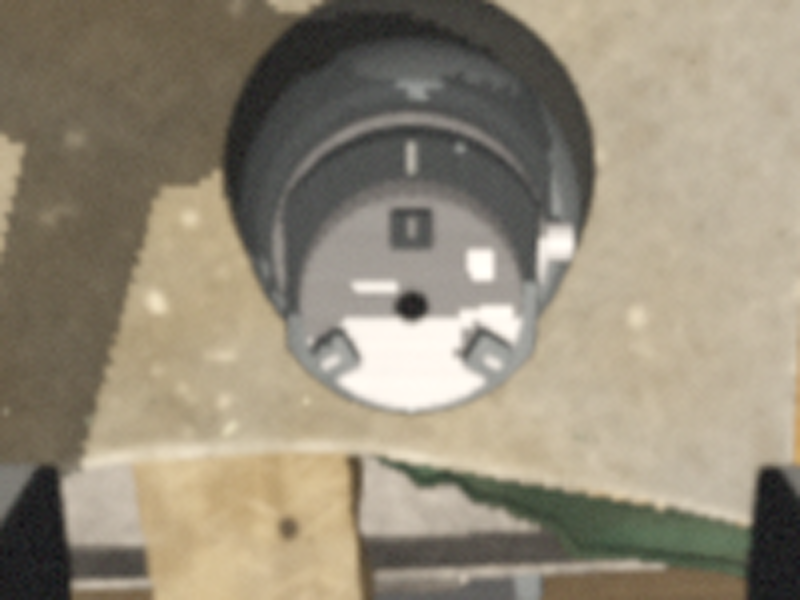

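Call:
arm_command(
  increments=[
    [1,0.4,3,0,0,0,0],
    [1,0.4,3,0.8,0,0,0],
    [1,0.4,3,1,0,0,0],
    [1,0.4,3,1,0,0,0],
    [1,0.4,3,1,0,0,0],
    [1,0.3,2.9,0.8,0,0,0],
    [1,0,0,0,0,0,0],
    [1,0,0,0,0,0,0],
    [1,0,0,0,0,0,0],
    [1,0,0,0,0,0,0],
  ],
)

```text
clock: 14.32
tool_pos: [0.5309, -0.2366, 0.1394]
tcp_rot: [-3.141, 0.001, -0.042]
force: [1.0, -0.1, -0.5]
gripper_width: 1.001
finger_force: 0.0
```

```bash
python3 - <<'E'
from h import *
np.set_printoptions(suppress=True,precision=4)
T=np.load('T4.npy'); M=np.linalg.inv(np.array(calibration('wrist')['mount']))
def rel(T,p): Tt=T@M; return Tt[:3,:3].T@(p-Tt[:3,3])
c=ray('wrist',T,[(282.4,223.9)],.1177)[0]; print('chuck',c,rel(T,c),(T@M)[:3,3])
o=get_obs();print(o['tool_pos'],o['tcp_rot'])
im,T=snap('wrist');np.save('T5.npy',T)
print(box('wrist',T,'seal_mid'))
m=masks_of('wrist','seal_mid')
for q in m[:2]: ys,xs=np.nonzero(q['pixels']);print(q['score'],len(xs),xs.min(),xs.max(),ys.min(),ys.max())
p=proj('wrist',T,[[0.531,-0.238,.036]])[0].astype(int);print(p)
c=im[p[1]-60:p[1]+60,p[0]-80:p[0]+80,::-1]
cv2.imwrite('pics/w5.png',cv2.resize(c,None,fx=5,fy=5,interpolation=cv2.INTER_CUBIC))
E
```

```text
chuck [ 0.5155 -0.0593  0.1177] [-0.0002  0.0013  0.0684] [ 0.5158 -0.058   0.1861]
[ 0.5309 -0.2366  0.1394] [-3.1406  0.0013 -0.0419]
[(0.92, [0.5329, -0.2429, 0.0334])]
0.9 441 278 299 194 218
0.55 8662 29 158 172 285
[282 209]
```

View pics/w5.png

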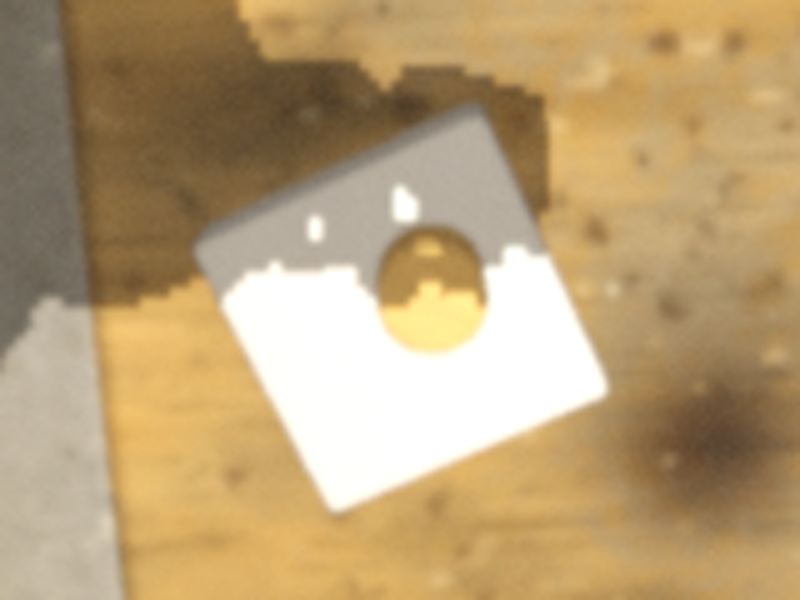

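```bash
python3 - <<'E'
from h import *
np.set_printoptions(suppress=True,precision=4)
T=np.load('T5.npy'); M=np.linalg.inv(np.array(calibration('wrist')['mount']))
def rel(T,p): Tt=T@M; return Tt[:3,:3].T@(p-Tt[:3,3])
for uv in [(288.1,208.8),(288.1,219.2)]:
  c=ray('wrist',T,[uv],.036)[0]; print(c,rel(T,c))
# model check
t=np.linspace(0,6.28,60)
for C in [(0.5315,-.2435)]:
  for z in (.018,.036):
    q=proj('wrist',T,np.c_[C[0]+.01*np.cos(t),C[1]+.01*np.sin(t),0*t+z]); q=(q-[202,149]+.4)*5; print(z,q.min(0),q.max(0))
E
```

```text
[ 0.5317 -0.2428  0.036 ] [0.0013 0.0063 0.1034]
[ 0.5222 -0.2425  0.036 ] [-0.0083  0.0064  0.1034]
0.018 [380.3883 221.7687] [488.1122 325.5447]
0.036 [378.9122 246.3889] [493.8856 356.5109]
```

Call:
arm_command(
  increments=[
    [1,0.1,0.7,2,0,0,0],
    [1,0,0,2.5,0,0,0],
    [1,0,0,2.5,0,0,0],
    [1,0,0,2.5,0,0,0],
    [1,0,0,1.8,0,0,0],
    [1,0,0,0,0,0,0],
    [-1,0,0,0,0,0,0],
    [-1,0,0,0,0,0,0],
    [-1,0,0,0,0,0,0],
    [-1,0,0,0,0,0,0],
    [-1,0,0,0,0,0,0],
    [-1,0,0,0,0,0,0],
    [-1,0,0,0,0,0,0],
    [-1,0,0,0,0,0,0],
    [-1,0,0,0,0,0,0],
    [-1,0,0,0,0,0,0],
  ],
  grip_force=30,
)

```text
clock: 15.8
tool_pos: [0.5327, -0.2453, 0.028]
tcp_rot: [3.141, -0.001, -0.043]
force: [0.0, 0.9, 6.9]
gripper_width: 0.211
finger_force: 29.1
```

Call:
arm_command(
  increments=[
    [-1,0,0,-1,0,0,0],
    [-1,0,0,-3,0,0,0],
    [-1,0,0,-3,0,0,0],
    [-1,0,0,-3,0,0,0],
    [-1,0,0,-3,0,0,0],
    [-1,0,0,-3,0,0,0],
    [-1,-0.4,-3,0,0,0,0],
    [-1,-0.4,-3.1,0,0,0,0],
    [-1,-0.4,-3.1,0,0,0,0],
    [-1,-0.4,-3.1,0,0,0,0],
    [-1,-0.4,-3.1,0,0,0,0],
    [-1,-0.4,-3.1,0,0,0,0],
    [-1,0,0,0,0,0,0],
    [-1,0,0,0,0,0,0],
    [-1,0,0,0,0,0,0],
    [-1,0,0,0,0,0,0],
    [-1,0,0,0,0,0,0],
    [-1,0,0,0,0,0,0],
  ],
)

```text
clock: 17.3
tool_pos: [0.5162, -0.0601, 0.1868]
tcp_rot: [3.141, -0.0, -0.044]
force: [-0.5, -0.2, -0.3]
gripper_width: 0.207
finger_force: 29.5
```

```bash
python3 - <<'E'
from h import *
np.set_printoptions(suppress=True,precision=4)
o=get_obs();print(o['tool_pos'],o['tcp_rot'],o['gripper_width'],o['qd'])
im,T=snap('wrist');np.save('T6.npy',T)
M=np.linalg.inv(np.array(calibration('wrist')['mount']));Tt=T@M
p=proj('wrist',T,Tt[:3,3])[0].astype(int);print(p)
y0=p[1]-100;x0=p[0]-80;print(x0,y0)
c=im[y0:y0+150,x0:x0+160,::-1]
cv2.imwrite('pics/w6.png',cv2.resize(c,None,fx=4,fy=4,interpolation=cv2.INTER_CUBIC))
E
```

```text
[ 0.5162 -0.0601  0.1868] [ 3.1413 -0.     -0.044 ] 0.20739067391674976 [ 0.0036 -0.0005  0.0036  0.0015 -0.0017  0.0023]
[280 266]
200 166
```

View pics/w6.png

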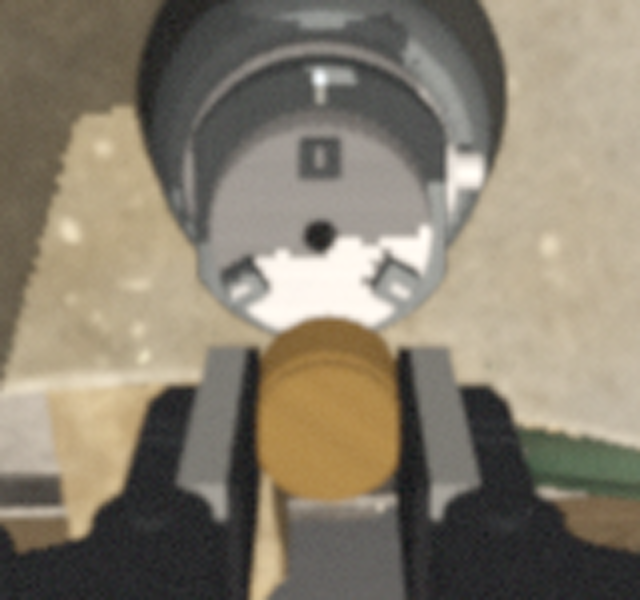

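The blank sits upright in the fingers with its top face centred at (281.6,273). The chuck hole is at (279.4,224.4).

```bash
python3 - <<'E'
from h import *
np.set_printoptions(suppress=True,precision=4)
T=np.load('T6.npy'); M=np.linalg.inv(np.array(calibration('wrist')['mount']));Tt=T@M
rel=lambda p:Tt[:3,:3].T@(p-Tt[:3,3])
print(Tt[:3,3],rel(ray('wrist',T,[(279.4,224.4)],.1177)[0]),rel(ray('wrist',T,[(281.6,272.9)],Tt[2,3]+.008)[0]))
t=np.linspace(0,6.28,60)
for dz in (-.01,.008):
    q=proj('wrist',T,(Tt[:3,:3]@np.c_[.01*np.cos(t),.01*np.sin(t),0*t-dz].T).T+Tt[:3,3]); q=(q-[200,166]+.4)*4; print(dz,q.min(0),q.max(0))
E
```

```text
[ 0.5162 -0.0601  0.1868] [-0.0009 -0.001   0.0691] [ 0.0004  0.0007 -0.008 ]
-0.01 [252.5725 304.1666] [393.3052 431.7751]
0.008 [243.9362 360.6699] [400.6516 499.9738]
```

```bash
for i in 1 2; do python3 - <<'E'
from h import *
np.set_printoptions(suppress=True,precision=5)
c=calibration('wrist');print(c['cx'],c['cy'],c['mount'][:3].round(5).tolist()); T=np.load('T6.npy');print(T); print(tool())
E
done
```

```text
281.61366433689756 212.23593648644962 [[-0.00097, -0.955, -0.29661, 0.07419], [1.0, -0.00079, -0.00073, 0.00087], [0.00046, -0.29661, 0.955, -0.14142]]
[[-0.04498 -0.95403 -0.2963   0.59024]
 [-0.99899  0.0429   0.01352 -0.0642 ]
 [-0.00019  0.29661 -0.955    0.32823]
 [ 0.       0.       0.       1.     ]]
[[ 0.99904 -0.0439  -0.00011  0.5161 ]
 [-0.0439  -0.99904 -0.00015 -0.05996]
 [-0.00011  0.00015 -1.       0.18677]
 [ 0.       0.       0.       1.     ]]
281.61366433689756 212.23593648644962 [[-0.00097, -0.955, -0.29661, 0.07419], [1.0, -0.00079, -0.00073, 0.00087], [0.00046, -0.29661, 0.955, -0.14142]]
[[-0.04498 -0.95403 -0.2963   0.59024]
 [-0.99899  0.0429   0.01352 -0.0642 ]
 [-0.00019  0.29661 -0.955    0.32823]
 [ 0.       0.       0.       1.     ]]
[[ 0.99904 -0.0439  -0.00011  0.5161 ]
 [-0.0439  -0.99904 -0.00015 -0.05996]
 [-0.00011  0.00015 -1.       0.18677]
 [ 0.       0.       0.       1.     ]]
```

Call:
arm_command(
  increments=[
    [-1,-0.12,-0.15,0,0,0,0],
    [-1,0,0,1.5,0,0,0],
    [-1,0,0,1.5,0,0,0],
    [-1,0,0,1.5,0,0,0],
    [-1,0,0,0.8,0,0,0],
    [-1,0,0,0.3,0,0,0],
    [-1,0,0,0,0,0,0],
    [-1,0,0,0,0,0,0],
    [-1,0,0,0,0,0,0],
  ],
)

```text
clock: 18.1
tool_pos: [0.5156, -0.0577, 0.1316]
tcp_rot: [3.141, -0.001, -0.043]
force: [0.6, 0.6, 0.5]
gripper_width: 0.206
finger_force: 29.5
```

Call:
arm_command(
  increments=[
    [-1,-0.05,0.05,0.15,0,0,0],
    [-1,0,0,0.15,0,0,0],
    [-1,0,0,0,0,0,0],
    [-1,0,0,0,0,0,0],
  ],
)

```text
clock: 18.43
tool_pos: [0.5143, -0.058, 0.1279]
tcp_rot: [3.141, -0.0, -0.043]
force: [-0.6, -0.5, -0.9]
gripper_width: 0.211
finger_force: 29.5
```

Call:
arm_command(
  increments=[
    [-1,0,0,0.1,0,0,0],
    [-1,0,0,0,0,0,0],
    [-1,0,0,0,0,0,0],
  ],
)

```text
clock: 18.68
tool_pos: [0.5147, -0.0581, 0.1273]
tcp_rot: [3.141, -0.001, -0.043]
force: [-0.9, -1.0, 4.9]
gripper_width: 0.215
finger_force: 29.9
```

Call:
arm_command(
  increments=[
    [0,0,0,-0.05,0,0,0],
    [0,0,0,0,0,0,0],
    [0,0,0,0,0,0,0],
    [0,0,0,0,0,0,0],
    [0,0,0,-1,0,0,0],
    [1,0,0,-3,0,0,0],
    [1,0,0,-3,0,0,0],
    [1,0,0,0,0,0,0],
    [1,0,0,0,0,0,0],
    [1,0,0,0,0,0,0],
    [1,0,0,0,0,0,0],
  ],
)

```text
clock: 19.6
tool_pos: [0.5134, -0.0578, 0.1965]
tcp_rot: [-3.141, 0.002, -0.043]
force: [0.4, 0.7, 0.5]
gripper_width: 1.001
finger_force: 0.0
```

```bash
python3 - <<'E'
from h import *
np.set_printoptions(suppress=True,precision=4)
o=get_obs();print(o['tool_pos'],o['tcp_rot'],o['gripper_width'],o['joints'])
im,T=snap('wrist');np.save('T7.npy',T)
p=proj('wrist',T,[[.515,-.0585,.118]])[0].astype(int)
y0=p[1]-60;x0=p[0]-70;print(x0,y0)
c=im[y0:y0+120,x0:x0+140,::-1]
cv2.imwrite('pics/w7.png',cv2.resize(c,None,fx=5,fy=5,interpolation=cv2.INTER_CUBIC))
E
```

```text
[ 0.5134 -0.0578  0.1965] [-3.1413  0.0018 -0.0425] 1.001290390749638 [-0.2457  0.2773  1.7301 -0.0001  1.1361  1.3677]
211 157
```

View pics/w7.png

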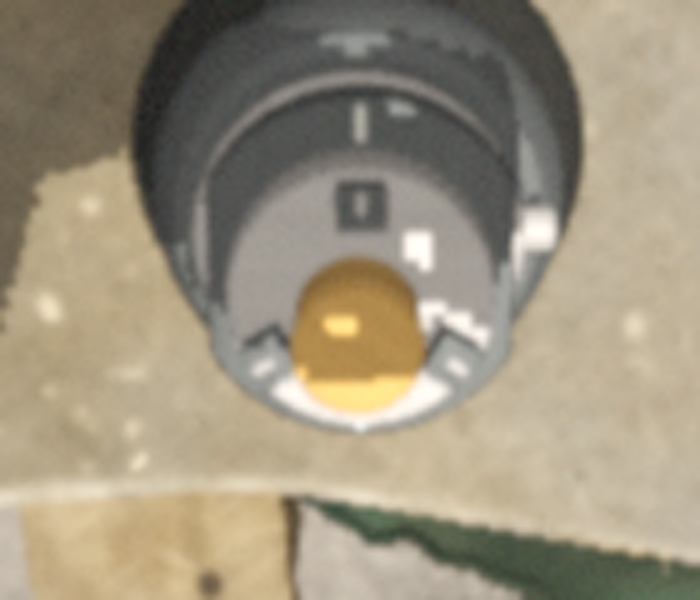

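The blank stands upright in the middle of the open jaws. Next I'll rotate back 40° for turning room and descend to the ring.

Call:
arm_command(
  increments=[
    [1,0.1,0.05,0,0,0,0],
    [1,0,0,0.7,0,0,-7],
    [1,0,0,0.7,0,0,-7],
    [1,0,0,0.7,0,0,-7],
    [1,0,0,0.7,0,0,-7],
    [1,0,0,0.7,0,0,-7],
    [1,0,0,0.7,0,0,-7],
    [1,0,0,1.5,0,0,0],
    [1,0,0,1.5,0,0,0],
    [1,0,0,1,0,0,0],
    [1,0,0,0.8,0,0,0],
    [1,0,0,0,0,0,0],
    [1,0,0,0,0,0,0],
    [1,0,0,0,0,0,0],
  ],
)

```text
clock: 20.82
tool_pos: [0.5157, -0.0587, 0.1077]
tcp_rot: [3.141, -0.0, 0.69]
force: [-0.1, 0.1, -0.3]
gripper_width: 1.002
finger_force: 0.0
```

Call:
arm_command(
  increments=[
    [1,0,0,0.6,0,0,0],
    [-1,0,0,0,0,0,0],
    [-1,0,0,0,0,0,0],
    [-1,0,0,0,0,0,0],
    [-1,0,0,0,0,0,0],
    [-1,0,0,0,0,0,0],
    [-1,0,0,0,0,0,0],
    [-1,0,0,0,0,0,0],
    [-1,0,0,0,0,0,0],
    [-1,0,0,0,0,0,0],
  ],
  grip_force=60,
)

```text
clock: 21.65
tool_pos: [0.5157, -0.0587, 0.1016]
tcp_rot: [3.141, -0.0, 0.69]
force: [-0.7, -0.8, 4.9]
gripper_width: 0.484
finger_force: 60.0
```

```bash
cat > s.py <<'E'
from h import *
np.set_printoptions(suppress=True,precision=3)
o=get_obs();print(o['clock'],o['tool_pos'],'yaw',np.degrees(o['tcp_rot'][2]),o['force'],o['ft_torque'],o['gripper_width'],o['finger_force'],o['joints'][5],o['effort'][5])
E
python3 s.py
```

```text
21.65 [ 0.516 -0.059  0.102] yaw 39.56108087051092 [-0.736 -0.836  4.884] [-0.088  0.039  0.048] 0.4839554449810775 59.96234893798828 0.6340969662430909 0.004835536965401843
```

Call:
arm_command(
  increments=[
    [-1,0,0,0,0,0,5],
    [-1,0,0,0,0,0,5],
    [-1,0,0,0,0,0,5],
    [-1,0,0,0,0,0,5],
    [-1,0,0,0,0,0,0],
  ],
)

```text
clock: 22.07
tool_pos: [0.5156, -0.0584, 0.1015]
tcp_rot: [-3.142, -0.001, 0.337]
force: [-0.1, 0.3, 4.8]
gripper_width: 0.486
finger_force: 60.1
```

```bash
python3 s.py
```

```text
22.0667 [ 0.516 -0.058  0.101] yaw 19.294960148924158 [-0.101  0.29   4.837] [ 0.197 -0.036  0.027] 0.4858975378152347 60.07554531097412 0.9876856132721171 1.1645321175456047
```

Call:
arm_command(
  increments=[
    [-1,0,0,0,0,0,5],
    [-1,0,0,0,0,0,5],
  ],
)

```text
clock: 22.23
tool_pos: [0.5156, -0.0583, 0.1015]
tcp_rot: [-3.141, -0.001, 0.163]
force: [-0.1, 2.5, 4.8]
gripper_width: 0.487
finger_force: 60.1
```

```bash
python3 s.py
```

```text
22.2333 [ 0.516 -0.058  0.101] yaw 9.336941930518696 [-0.127  2.458  4.821] [ 0.303 -0.076  0.103] 0.4866556468924539 60.07774114608765 1.1614659882951954 -1.446155123412609
```

Call:
arm_command(
  increments=[
    [-1,0,0,0,0,0,4],
    [-1,0,0,0,0,0,4],
  ],
)

```text
clock: 22.4
tool_pos: [0.5156, -0.0582, 0.1014]
tcp_rot: [-3.141, -0.001, 0.024]
force: [0.6, 1.0, 5.4]
gripper_width: 0.487
finger_force: 60.1
```

```bash
python3 s.py
```

```text
22.4 [ 0.516 -0.058  0.101] yaw 1.3574359008003503 [0.627 0.976 5.379] [ 0.351 -0.064  0.143] 0.48721799181098857 60.090497732162476 1.3006585313939314 -0.9423421695828438
```

Call:
arm_command(
  increments=[
    [-1,0,0,0,0,0,4],
    [-1,0,0,0,0,0,4],
  ],
)

```text
clock: 22.57
tool_pos: [0.5157, -0.0581, 0.1015]
tcp_rot: [-3.141, -0.001, -0.116]
force: [0.2, 3.1, 5.0]
gripper_width: 0.491
finger_force: 60.1
```

```bash
python3 s.py
```

```text
22.5667 [ 0.516 -0.058  0.101] yaw -6.63936973395535 [0.155 3.073 5.009] [ 0.4   -0.061  0.132] 0.4908654483542281 60.12601017951965 1.4401979946102685 -0.9340771660208702
```

Call:
arm_command(
  increments=[
    [-1,0,0,0,0,0,3],
    [-1,0,0,0,0,0,3],
  ],
)

```text
clock: 22.73
tool_pos: [0.5157, -0.058, 0.1015]
tcp_rot: [-3.141, -0.001, -0.22]
force: [0.5, 1.8, 5.7]
gripper_width: 0.486
finger_force: 60.1
```

```bash
python3 s.py
```

```text
22.7333 [ 0.516 -0.058  0.101] yaw -12.584399339535214 [0.501 1.765 5.689] [ 0.544 -0.097  0.263] 0.48603871794302667 60.14482498168945 1.543985223705561 -0.5263916775584221
```

Call:
arm_command(
  increments=[
    [-1,0,0,0,0,0,3],
    [-1,0,0,0,0,0,3],
  ],
)

```text
clock: 22.9
tool_pos: [0.5157, -0.058, 0.1015]
tcp_rot: [-3.141, -0.001, -0.324]
force: [1.0, 2.1, 5.3]
gripper_width: 0.488
finger_force: 60.1
```

```bash
python3 s.py
```

```text
22.9 [ 0.516 -0.058  0.101] yaw -18.572371081241254 [1.025 2.133 5.275] [ 0.567 -0.154  0.326] 0.4878832157511815 60.13240456581116 1.6485180479515833 -0.5238902941346169
```

Call:
arm_command(
  increments=[
    [-1,0,0,0,0,0,3],
    [-1,0,0,0,0,0,3],
  ],
)

```text
clock: 23.07
tool_pos: [0.5158, -0.0579, 0.1015]
tcp_rot: [-3.14, -0.001, -0.429]
force: [1.4, 2.8, 5.0]
gripper_width: 0.487
finger_force: 60.1
```

```bash
python3 s.py
```

```text
23.0667 [ 0.516 -0.058  0.102] yaw -24.57186374831907 [1.447 2.83  4.953] [ 0.613 -0.201  0.27 ] 0.48698660009603834 60.11011719703674 1.753206259517777 -0.524989552795887
```

The torque has levelled off near 0.3 N m, so the clutch is slipping. I'll release and retreat straight up.

Call:
arm_command(
  increments=[
    [1,0,0,0,0,0,0],
    [1,0,0,0,0,0,0],
    [1,0,0,0,0,0,0],
    [1,0,0,0,0,0,0],
    [1,0,0,0,0,0,0],
    [1,0,0,-2,0,0,0],
    [1,0,0,-3,0,0,0],
    [1,0,0,-3,0,0,0],
    [1,0,0,-2,0,0,0],
    [1,0,0,0,0,0,0],
    [1,0,0,0,0,0,0],
    [1,0,0,0,0,0,0],
  ],
)

```text
clock: 24.07
tool_pos: [0.5146, -0.0584, 0.2005]
tcp_rot: [3.141, 0.001, -0.426]
force: [-0.5, 0.7, -0.4]
gripper_width: 1.001
finger_force: 0.0
```

```bash
python3 s.py; python3 - <<'E'
from h import *
im,T=snap('wrist','w8')
for l in ['seal_mid','chuck','chuck_collar']: print(l,box('wrist',T,l))
for q in masks_of('wrist','seal_mid')[:1]:
  ys,xs=np.nonzero(q['pixels']);print(q['score'],xs.min(),xs.max(),ys.min(),ys.max())
t=np.linspace(0,6.28,60)
q=np.vstack([proj('wrist',T,np.c_[.5155+.01*np.cos(t),-.0585+.01*np.sin(t),0*t+z]) for z in (.1177,.1357)]);print(q.min(0),q.max(0))
E
```

```text
24.0667 [ 0.515 -0.058  0.201] yaw -24.43333443299584 [-0.54   0.652 -0.389] [ 0.017 -0.009  0.01 ] 1.0011782988110485 0.0 1.7509170927880338 -0.0034150693682022393
seal_mid [(0.9, [0.5158, -0.0572, 0.1386]), (0.41, [0.5436, -0.0819, 0.0526])]
chuck [(0.25, [0.5293, -0.063, 0.1152])]
chuck_collar [(0.81, [0.5221, -0.0674, 0.1125])]
0.93 268 293 207 235
[266.13443946 204.9854785 ] [292.96693441 236.9902977 ]
```

```bash
python3 -c "
from station import *
print(hand_in())"
```

```text
the job is handed in; nothing more can be done
None
```

The job is handed in at about 24 s: the chuck is locked in the ball vice, the blank stands clamped upright in its jaws, and the ring was stopped after an estimated 8–12° of clutch slip (judged from wrist torque; ring and final chuck angle not measured).

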